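Switch off the one outlet left on at the bench power box

ROBOT

A 6-joint arm with a two-finger parallel gripper is mounted at the origin on the work surface. World frame = base frame: x ahead of the robot, y to its left, z up, the work surface at z = 0. Lengths are in m, angles in rad, forces in N, time in s.
With the tool pointing down it reaches from about 0.275 to 1 m from the base axis. Payload 8.4 kg.
Tool frame: the origin (TCP) lies between the finger pads; the fingertips stand 14 mm ahead of it and the grasp point (between the pads) lies 5 mm behind it; z points along the fingers, y is the line along which they close (so a half turn about z gives the same grasp; the last joint's range is limited). The gripper opens to 85 mm and grips with 20 to 120 N. Pads are 22 mm wide; open, the fingers measure 114 mm over their backs; the gripper's body (76 mm by 85 mm) begins 54 mm behind the grasp point. The pads swing forward as they close: fully open they stand 13 mm farther back than shut.
Start: joints at [-1.2, 0.353, 1.633, -0, 1.155, -0.002], TCP at [0.228, -0.582, 0.245] pointing down, gripper open.
Joint ranges: [-2.63, 2.63], [-0.92, 2.1], [0.06, 2.66], [-1.3, 4.44], [0, 2.69], [-3.02, 3.02]. Speed limits (rad/s): [2.22, 2.22, 2.79, 3.14, 3.14, 3.14].

INTERFACE

Orientations are given as a unit quaternion [w, x, y, z].
In Python, from workcell import readout, optics, manip gives the robot as it stands. The module is installed in compiled form; this text tells all that it offers.
- The arm moves only by the tool carry_out, never from a script. Its argument "deltas" is text: rows parted by semicolons, each of 7 numbers parted by spaces: the shift along the tool's x, y, z in m, then the turn, a rotation vector about the tool's x, y, z in rad, then the opening, from -1 (shut) to 1 (fully open). A call has 1 to 5 rows; each row is the pose to reach, as a shift and turn from the pose commanded when the call began, along the tool's axes at that moment; what a row does not reach only later rows make up. A row lasts 1/8 s, in which the tool goes at most 62.5 mm and 10.7 degrees, less where a joint would pass 70% of its speed; a pose out of reach is approached as far as the arm can. A call with a gripper value outside its range is refused whole. The fingers move at their own pace and stop on an object; the grip force is fixed at half the most. Time passes only in rows, so rows that repeat a pose let the fingers close. It gives the time, the measured TCP pose, the force, the opening and the grip force at its end, in the units of the state.
- readout.sense(): the state, without advancing time (a new reading comes with each control period).
- optics.get_image(name): name is "side" or "top"; returns a dict with "pixels" (384x512x3 uint8, blue, green, red), "vertical_fov" (degrees; the focal length in pixels is half the picture's height over the tangent of half this angle, whatever the lens; pixels are square), "cx", "cy" (the principal point, pixels), "rvec" (rotation vector, rad) and "tvec" (3), from world to camera coordinates, as OpenCV has them. Camera axes: x right, y down, z forward; pixel columns grow to the right and rows downward; lengths in m; the calibration is good to about 2 mm. A picture is of the moment at which its call begins. There is no depth.
- manip.close_job(): hands the job in; it is judged then, once.
The state is a dict: "time_s": time; "qpos": joint angles; "joint_velocities": joint speeds; "effort": joint torques, N m; "ee_pos": TCP position; "tcp_rot": TCP orientation; "wrist_force": force on the tool from outside, world axes, zero at the start; "wrist_torque": the same for the moment, N m; "width": finger opening in m; "grasp_force": force on a finger pad.
Only numpy, scipy, OpenCV 4.12 (cv2) and the standard library are available. Lean on these libraries where they do the work, as an engineer would, in place of code of your own. Each camera call takes 0.05 s, during which the arm holds its last target. There are 200 camera calls.

TASK

One of the four outlets on the yellow bench power box has been left on: its red push-push key is still latched down, a few millimetres lower than the other three, which a light tap with a closed fingertip will tell you. Find that key, press it right in with the fingertip and let it spring up, so that all four keys stand up and all outlets are off. Never push another key in so far that its outlet comes on too, do not hammer or strain the keys, and do not pick up or shift the things standing around.

Things in the scene. Friction and masses are not known exactly. Their poses are not given: they have to be found in the camera images.
- power_box: Bench power box, fixed: yellow steel with black end caps, 165 mm deep (x), 402 mm long (y), flat top 85 mm above the bench. Origin: centre of its footprint at bench height; x points to its back, z up. Four identical red keys stand along its front top at x = -42 mm, y = -90, -30, 30 and 90 mm; each one's outlet lies behind it under a grey flap. The keys' letters do not follow their order in the row.
- switch_a: Switch a, fixed: a black bezel 40 mm square, 4 mm high, on the box top, with red key a in it. Origin: centre of the bezel's underside (85 mm above the bench), z up; it does not move with the key. The key is a flat square cap, 28 x 28 mm, centred over this point; its top is 20 mm above it when up, about 15 mm when latched, 11 mm when right in.
- key_a (a joint): How far key a is down, in m: 0 up (outlet off), about 0.005 latched (on), 0.009 right in, at its stop. Push-push: let go from beyond 0.0085, an up key stays latched and a latched key springs up; let go before 0.0075, it goes back to where it was. An up key starts to give at about 2.5 N, a latched one, 5 mm lower, at about 5 N; right in takes about 7 N (8 N at 0.02 m/s).
- switch_b: Switch b, fixed: a black bezel 40 mm square, 4 mm high, on the box top, with red key b in it. Origin: centre of the bezel's underside (85 mm above the bench), z up; it does not move with the key. The key is a flat square cap, 28 x 28 mm, centred over this point; its top is 20 mm above it when up, about 15 mm when latched, 11 mm when right in.
- key_b (a joint): How far key b is down, in m: 0 up (outlet off), about 0.005 latched (on), 0.009 right in, at its stop. Push-push: let go from beyond 0.0085, an up key stays latched and a latched key springs up; let go before 0.0075, it goes back to where it was. An up key starts to give at about 2.5 N, a latched one, 5 mm lower, at about 5 N; right in takes about 7 N (8 N at 0.02 m/s).
- switch_c: Switch c, fixed: a black bezel 40 mm square, 4 mm high, on the box top, with red key c in it. Origin: centre of the bezel's underside (85 mm above the bench), z up; it does not move with the key. The key is a flat square cap, 28 x 28 mm, centred over this point; its top is 20 mm above it when up, about 15 mm when latched, 11 mm when right in.
- key_c (a joint): How far key c is down, in m: 0 up (outlet off), about 0.005 latched (on), 0.009 right in, at its stop. Push-push: let go from beyond 0.0085, an up key stays latched and a latched key springs up; let go before 0.0075, it goes back to where it was. An up key starts to give at about 2.5 N, a latched one, 5 mm lower, at about 5 N; right in takes about 7 N (8 N at 0.02 m/s).
- switch_d: Switch d, fixed: a black bezel 40 mm square, 4 mm high, on the box top, with red key d in it. Origin: centre of the bezel's underside (85 mm above the bench), z up; it does not move with the key. The key is a flat square cap, 28 x 28 mm, centred over this point; its top is 20 mm above it when up, about 15 mm when latched, 11 mm when right in.
- key_d (a joint): How far key d is down, in m: 0 up (outlet off), about 0.005 latched (on), 0.009 right in, at its stop. Push-push: let go from beyond 0.0085, an up key stays latched and a latched key springs up; let go before 0.0075, it goes back to where it was. An up key starts to give at about 2.5 N, a latched one, 5 mm lower, at about 5 N; right in takes about 7 N (8 N at 0.02 m/s).
- plug_socket: A plain steel spark-plug socket (a tube 27 mm across, 42 mm tall) standing on top of the power box near its +y end; origin at the centre of its underside. Loose; to be left where it is.
- grease_tin: A small green-labelled tin, 42 mm across and 36 mm tall, standing on top of the power box near its -y end; origin at the centre of its underside. Loose; to be left where it is.
- spanner: An open-ended spanner lying flat on the bench in front of the box; origin at the centre of its underside. Loose; to be left where it is.
- screwdriver: A screwdriver lying on the bench behind the box; origin at the centre of its underside. Loose; to be left where it is.
- piston: An aluminium engine piston, 62 mm across and 50 mm tall, standing on the bench to the left; origin at the centre of its underside. Loose; to be left where it is.
- oil_bottle: A white oil bottle with a red cap, 64 mm across and 170 mm tall, standing on the bench to the right; origin at the centre of its underside. Loose; to be left where it is.
- air_filter: A red ring-shaped air filter, 92 mm across and 55 mm tall, standing on the bench to the right; origin at the centre of its underside. Loose; to be left where it is.
- plug_carton: A small cardboard carton, 30 x 85 x 30 mm, lying on the bench to the left; origin at the centre of its underside. Loose; to be left where it is.

How it is judged:
On the way:
1. a key is pressed right in with the fingers (((value of joint key_a above 0.0075 m and contact force between the fingers and switch_a above 0.5 N) or (value of joint key_b above 0.0075 m and contact force between the fingers and switch_b above 0.5 N) or (value of joint key_c above 0.0075 m and contact force between the fingers and switch_c above 0.5 N) or (value of joint key_d above 0.0075 m and contact force between the fingers and switch_d above 0.5 N))), for 0.02 s.
At the end, for the whole second after the job is handed in: All four keys stand up (each less than 1.5 mm down), so that every outlet is off (value of joint each of key_a, key_b, key_c, key_d below 0.0015 m); the robot touches nothing.
It fails at once if a second outlet is switched on (another key is pushed right in while one is down) ((value of joint key_a above 0.0075 m and value of joint key_b above 0.004 m) or (value of joint key_a above 0.0075 m and value of joint key_c above 0.004 m) or (value of joint key_a above 0.0075 m and value of joint key_d above 0.004 m) or (value of joint key_b above 0.0075 m and value of joint key_a above 0.004 m) or (value of joint key_b above 0.0075 m and value of joint key_c above 0.004 m) or (value of joint key_b above 0.0075 m and value of joint key_d above 0.004 m) or (value of joint key_c above 0.0075 m and value of joint key_a above 0.004 m) or (value of joint key_c above 0.0075 m and value of joint key_b above 0.004 m) or (value of joint key_c above 0.0075 m and value of joint key_d above 0.004 m) or (value of joint key_d above 0.0075 m and value of joint key_a above 0.004 m) or (value of joint key_d above 0.0075 m and value of joint key_b above 0.004 m) or (value of joint key_d above 0.0075 m and value of joint key_c above 0.004 m)).
It fails at once if a key or its bezel is struck or pushed harder than 80 N (contact force between any of the arm, the fingers and switch_a above 80 N or contact force between any of the arm, the fingers and switch_b above 80 N or contact force between any of the arm, the fingers and switch_c above 80 N or contact force between any of the arm, the fingers and switch_d above 80 N).
It fails at once if a loose thing is lifted or shifted by more than 15 mm (distance of any of plug_socket, grease_tin, spanner, screwdriver, piston, oil_bottle, air_filter, plug_carton from where it was at the start of the episode above 0.015 m).
It also fails if it takes over 58 s, if anything falls off the work surface, if the arm or the gripper's body presses on something with over 40 N, if the wrist force passes 120 N, or if a joint passes its speed limit or range.

## Working session

There is one attempt and no reset: what is moved stays moved. The work goes in short steps, Python scripts to look and compute and a tool call to move; the robot and the scene stay as the last step left them, time stands still between calls to the robot, and variables do not carry over. Pictures are saved under pics/ and viewed, at most 10 in all, crops included, and the job is handed in when it is done.

Besides the shell and the picture viewer there is one more tool, called as name(argument=value, ...) on one line, values as JSON. carry_out: Moves the arm, as the interface text tells. Its arguments: {"type":"object","properties":{"deltas":{"type":"string"}},"required":["deltas"]}

```bash
mkdir -p pics; cat > h.py <<'E'
import numpy as np, cv2
from workcell import readout, optics, manip
def cam(n):
    d=optics.get_image(n); im=np.asarray(d["pixels"]).copy(); h=im.shape[0]
    f=h/2/np.tan(np.radians(d["vertical_fov"])/2)
    K=np.array([[f,0,d["cx"]],[0,f,d["cy"]],[0,0,1]]); R=cv2.Rodrigues(np.array(d["rvec"],float))[0]
    return im,K,R,np.array(d["tvec"],float).ravel()
def ray(c,uv,z):
    im,K,R,t=c; o=-R.T@t; v=R.T@np.linalg.inv(K)@[uv[0],uv[1],1]
    return o+v*(z-o[2])/v[2]
def proj(c,p):
    im,K,R,t=c; q=K@(R@np.array(p)+t); return q[:2]/q[2]
E
python3 - <<'E'
from h import *
a=cam("top");b=cam("side")
cv2.imwrite("pics/t1.png",a[0]);cv2.imwrite("pics/s1.png",b[0])
for n,c in(("top",a),("side",b)):
    hsv=cv2.cvtColor(c[0],cv2.COLOR_BGR2HSV)
    m=(((hsv[...,0]<8)|(hsv[...,0]>172))&(hsv[...,1]>140)&(hsv[...,2]>60)).astype(np.uint8)
    k,l,s,ce=cv2.connectedComponentsWithStats(m)
    print(n,"campos",-c[2].T@c[3])
    for i in range(1,k):
        if s[i,4]>25: print(s[i],ce[i].round(1),ray(c,ce[i],.104).round(4))
print(readout.sense())
E
```

```text
top campos [ 0.30163235 -0.00801058  1.2647332 ]
[79  0 18  4 41] [87.1  1.1] [1.1589 0.5292 0.104 ]
[100   0  48   4 134] [123.8   1.3] [1.1598 0.4175 0.104 ]
[152   0   9   4  28] [156.    1.7] [1.16   0.3195 0.104 ]
[162   0  38   5  96] [180.3   2. ] [1.1599 0.2456 0.104 ]
[204   1  48   4 143] [226.9   2.5] [1.1604 0.1035 0.104 ]
[256   1  37   5 108] [273.6   3.1] [ 1.1607 -0.0387  0.104 ]
[392   3  16   4  53] [399.3   4.5] [ 1.1615 -0.4212  0.104 ]
[411   3  15   4  36] [417.2   4.7] [ 1.1615 -0.4758  0.104 ]
[426   4  34   4  91] [443.    5.4] [ 1.1604 -0.5542  0.104 ]
[462   4  50   5 151] [486.2   5.7] [ 1.1612 -0.6858  0.104 ]
[ 280   79   38   38 1243] [298.   97.3] [ 0.8518 -0.1111  0.104 ]
[259 171  32  20 282] [274.7 180.6] [ 0.6027 -0.0456  0.104 ]
[409 190  13  11 113] [415.4 195. ] [ 0.5673 -0.4316  0.104 ]
[190 202  13  13 115] [196.  207.7] [0.5234 0.1683 0.104 ]
[210 209  13  13 112] [216.5 215. ] [0.5041 0.1119 0.104 ]
[231 216  13  13 112] [237.2 222.3] [0.485  0.0552 0.104 ]
[252 224  13  13 108] [258.  229.7] [ 0.4655 -0.0014  0.104 ]
[386 228  39  33 818] [
[... 5318 characters left out ...]
{'time_s': 0.1, 'qpos': array([-1.20039135e+00,  3.53546935e-01,  1.63405237e+00,  9.25190286e-06,
        1.15519149e+00, -2.41944261e-03]), 'joint_velocities': array([ 0.00148369,  0.00036373, -0.00188812,  0.00115685,  0.00056175,
        0.00191598]), 'effort': array([ 9.03835898e-04, -6.06354547e+01, -3.42819464e+01,  9.12028008e-05,
        3.98654229e-03,  1.94205126e-05]), 'ee_pos': array([ 0.22750055, -0.58169323,  0.24465986]), 'tcp_rot': array([-5.89733231e-04,  9.82675669e-01,  1.85332593e-01, -1.05444222e-04]), 'wrist_force': array([0.6711565 , 0.61721717, 0.28586252]), 'wrist_torque': array([0.02082014, 0.04265955, 0.05117135]), 'grasp_force': 0.0, 'width': 0.08556974496661365}
```

View pics/t1.png

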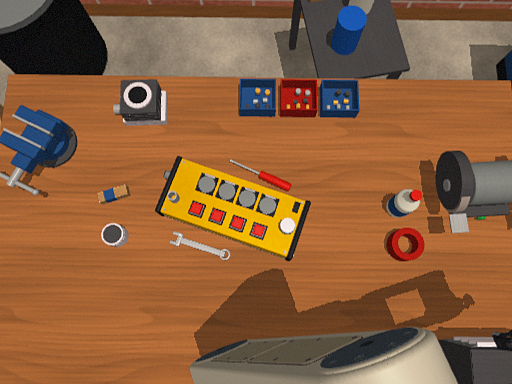

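View pics/s1.png

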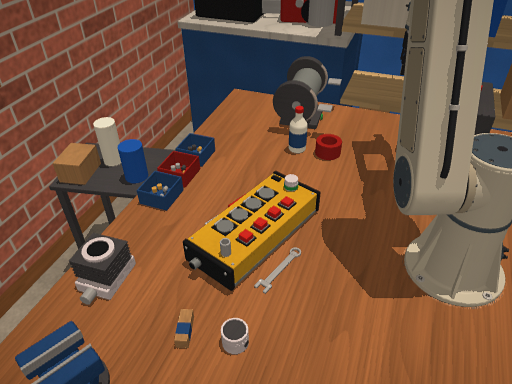

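The top view shows the yellow box, with red keys at about (196,208), (217,215), (237,222) and (258,230). The side view shows the same keys at (245,236), (260,223), (274,212) and (287,201). The -y key (258,230) looks lower than the others when I compare the two views, so I'll triangulate it and work out the approach.

```bash
cat >> h.py <<'E'
from scipy.spatial.transform import Rotation as Ro
def totool(p):
    s=readout.sense(); q=s["tcp_rot"]; R=Ro.from_quat([q[1],q[2],q[3],q[0]])
    return R.inv().apply(np.array(p)-s["ee_pos"]).round(4)
E
python3 - <<'E'
from h import *
a=cam("top");b=cam("side")
T=[(196,207.7),(216.5,215),(237.2,222.3),(258,229.7)];S=[(245.5,235.6),(259.9,223.3),(273.8,211.7),(286.7,201.4)]
for t,s in zip(T,S):
    X=cv2.triangulatePoints(a[1]@np.c_[a[2],a[3]],b[1]@np.c_[b[2],b[3]],np.array(t).reshape(2,1),np.array(s).reshape(2,1));print((X[:3]/X[3]).ravel().round(4))
p=ray(a,T[3],.1);print(p,totool([p[0],p[1],.16]))
E
```

```text
[0.5235 0.1691 0.0959]
[0.5043 0.1124 0.0956]
[0.4847 0.0553 0.0955]
[ 0.4655 -0.0015  0.093 ]
[ 0.46614693 -0.0013115   0.1       ] [ 0.4336 -0.4536  0.0852]
```

carry_out(deltas="0.04 -0.042 0 0 0 0 -1; 0.08 -0.084 0 0 0 0 -1; 0.12 -0.126 0 0 0 0 -1; 0.16 -0.168 0 0 0 0 -1; 0.2 -0.21 0 0 0 0 -1")

```text
time_s: 0.82
ee_pos: [0.3378, -0.312, 0.2453]
tcp_rot: [0.0, 0.983, 0.185, 0.0]
wrist_force: [0.7, -0.5, -0.0]
width: 0.0001
grasp_force: 0.0
```

carry_out(deltas="0.04 -0.042 0 0 0 0 -1; 0.08 -0.084 0 0 0 0 -1; 0.12 -0.126 0.01 0 0 0 -1; 0.16 -0.168 0.02 0 0 0 -1; 0.2 -0.21 0.03 0 0 0 -1")

```text
time_s: 1.45
ee_pos: [0.4477, -0.0434, 0.2152]
tcp_rot: [0.0, 0.983, 0.185, 0.0]
wrist_force: [1.5, -0.2, -0.5]
width: -0.0
grasp_force: 0.0
```

```bash
python3 - <<'E'
from h import *
s=readout.sense();print(s["time_s"],s["ee_pos"],s["tcp_rot"],s["wrist_force"],s["width"],totool([.466,-.0013,.14]))
E
```

```text
1.45 [ 0.44773492 -0.04337835  0.2152476 ] [1.64675893e-04 9.82671569e-01 1.85354769e-01 4.11084052e-04] [ 1.48278131 -0.22420751 -0.53486485] -1.6396664500508785e-06 [ 0.0323 -0.0326  0.0753]
```

carry_out(deltas="0.0323 -0.0326 0.03 0 0 0 -1; 0.0323 -0.0326 0.06 0 0 0 -1; 0.0323 -0.0326 0.075 0 0 0 -1; 0.0323 -0.0326 0.08 0 0 0 -1; 0.0323 -0.0326 0.08 0 0 0 -1")

```text
time_s: 2.08
ee_pos: [0.4656, -0.0037, 0.1357]
tcp_rot: [0.0, 0.983, 0.185, 0.0]
wrist_force: [1.1, 0.3, 0.1]
width: -0.0001
grasp_force: 0.0
```

```bash
python3 - <<'E'
from h import *
b=cam("side");cv2.imwrite("pics/s2.png",cv2.resize(b[0][120:280,190:360],None,fx=3.5,fy=3.5,interpolation=cv2.INTER_CUBIC))
s=readout.sense();print(s["time_s"],s["ee_pos"],s["wrist_force"],totool([.466,-.0013,.12]))
E
```

```text
2.125 [ 0.46584021 -0.00365168  0.13600976] [-0.03102636  0.31516986  0.3893939 ] [ 0.001  -0.0021  0.016 ]
```

View pics/s2.png

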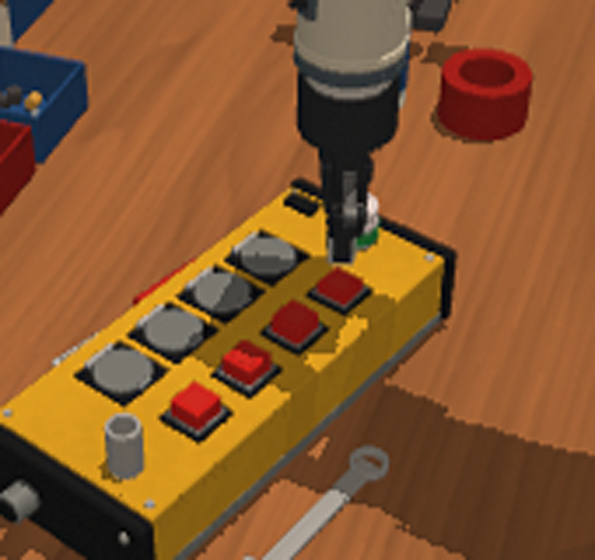

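The closed fingertip, at crop pixel (343,255), is above the -y key at (340,288). That key looks flatter than the others. I'll tap it gently to confirm.

carry_out(deltas="0 -0.002 0.006 0 0 0 -1; 0 -0.002 0.012 0 0 0 -1; 0 -0.002 0.015 0 0 0 -1; 0 -0.002 0.018 0 0 0 -1; 0 -0.002 0.018 0 0 0 -1")

```text
time_s: 2.75
ee_pos: [0.4645, -0.0012, 0.1171]
tcp_rot: [-0.0, 0.983, 0.185, -0.0]
wrist_force: [0.3, 0.5, -0.1]
width: 0.0001
grasp_force: 0.0
```

carry_out(deltas="0 0 0.001 0 0 0 -1; 0 0 0.002 0 0 0 -1; 0 0 0.002 0 0 0 -1")

```text
time_s: 3.12
ee_pos: [0.4647, -0.0012, 0.1153]
tcp_rot: [-0.0, 0.983, 0.185, 0.0]
wrist_force: [0.1, -0.8, 0.1]
width: 0.0001
grasp_force: 0.0
```

carry_out(deltas="0 0 0.001 0 0 0 -1; 0 0 0.002 0 0 0 -1; 0 0 0.002 0 0 0 -1")

```text
time_s: 3.5
ee_pos: [0.4648, -0.0013, 0.1135]
tcp_rot: [0.0, 0.983, 0.185, 0.0]
wrist_force: [-0.5, -0.3, 4.2]
width: -0.0
grasp_force: 2.5
```

Contact came at TCP z of about 0.1135, which matches a latched key. Before pressing, I'll check against the neighbouring key.

```bash
python3 - <<'E'
from h import *
s=readout.sense();print(totool(s["ee_pos"]+[.0194,.0567,0]))
E
```

```text
[ 0.0387 -0.0457  0.    ]
```

carry_out(deltas="0 0 -0.01 0 0 0 -1; 0 0 -0.02 0 0 0 -1; 0 0 -0.02 0 0 0 -1")

```text
time_s: 3.88
ee_pos: [0.4654, -0.0012, 0.1343]
tcp_rot: [0.0, 0.983, 0.185, 0.001]
wrist_force: [0.6, -0.4, 0.5]
width: -0.0001
grasp_force: 0.0
```

carry_out(deltas="0.02 -0.023 0 0 0 0 -1; 0.0387 -0.0457 0 0 0 0 -1; 0.0387 -0.0457 0.008 0 0 0 -1; 0.0387 -0.0457 0.0125 0 0 0 -1; 0.0387 -0.0457 0.0125 0 0 0 -1")

```text
time_s: 4.5
ee_pos: [0.4832, 0.0547, 0.1202]
tcp_rot: [0.0, 0.983, 0.185, -0.001]
wrist_force: [-1.1, -0.1, 0.5]
width: -0.0
grasp_force: 0.0
```

carry_out(deltas="0 0 0.002 0 0 0 -1; 0 0 0.004 0 0 0 -1; 0 0 0.004 0 0 0 -1")

```text
time_s: 4.88
ee_pos: [0.4841, 0.055, 0.1169]
tcp_rot: [0.0, 0.983, 0.185, -0.0]
wrist_force: [-1.0, -2.2, 3.8]
width: 0.0002
grasp_force: 1.6
```

The neighbour resists about 5 mm higher, so it is up and the -y key is the latched one. I'll go back and press it.

carry_out(deltas="0 0 -0.01 0 0 0 -1; 0 0 -0.018 0 0 0 -1; -0.02 0.023 -0.018 0 0 0 -1; -0.0387 0.0457 -0.018 0 0 0 -1; -0.0387 0.0457 -0.018 0 0 0 -1")

```text
time_s: 5.5
ee_pos: [0.4643, -0.0022, 0.1353]
tcp_rot: [0.0, 0.983, 0.184, 0.0]
wrist_force: [-0.0, 0.2, 0.2]
width: -0.0002
grasp_force: 0.0
```

carry_out(deltas="0 0 0.008 0 0 0 -1; 0 0 0.016 0 0 0 -1; 0 0 0.019 0 0 0 -1; 0 0 0.019 0 0 0 -1")

```text
time_s: 6.0
ee_pos: [0.4645, -0.0009, 0.1153]
tcp_rot: [-0.0, 0.983, 0.186, -0.0]
wrist_force: [-0.9, 0.6, -0.9]
width: -0.0002
grasp_force: 0.0
```

carry_out(deltas="0 0 0.001 0 0 0 -1; 0 0 0.002 0 0 0 -1; 0 0 0.003 0 0 0 -1; 0 0 0.004 0 0 0 -1; 0 0 0.004 0 0 0 -1")

```text
time_s: 6.62
ee_pos: [0.4649, -0.0012, 0.1121]
tcp_rot: [-0.0, 0.983, 0.185, 0.0]
wrist_force: [-1.7, 1.2, 5.0]
width: -0.0002
grasp_force: 2.8
```

carry_out(deltas="0 0 0.001 0 0 0 -1; 0 0 0.002 0 0 0 -1; 0 0 0.003 0 0 0 -1; 0 0 0.003 0 0 0 -1")

```text
time_s: 7.12
ee_pos: [0.465, -0.0012, 0.1099]
tcp_rot: [-0.0, 0.983, 0.185, 0.0]
wrist_force: [-5.4, 0.9, 17.2]
width: 0.0002
grasp_force: 8.8
```

The force reads 17 N at TCP z 0.110, so the key is at its stop. Now I'll release it.

carry_out(deltas="0 0 -0.003 0 0 0 -1; 0 0 -0.008 0 0 0 -1; 0 0 -0.02 0 0 0 -1; 0 0 -0.025 0 0 0 -1; 0 0 -0.025 0 0 0 -1")

```text
time_s: 7.75
ee_pos: [0.465, -0.0013, 0.1343]
tcp_rot: [0.0, 0.983, 0.185, 0.001]
wrist_force: [-0.1, 0.9, 0.6]
width: -0.0002
grasp_force: 0.0
```

carry_out(deltas="0 0 0.008 0 0 0 -1; 0 0 0.014 0 0 0 -1; 0 0 0.017 0 0 0 -1; 0 0 0.018 0 0 0 -1; 0 0 0.018 0 0 0 -1")

```text
time_s: 8.38
ee_pos: [0.4643, -0.0012, 0.1157]
tcp_rot: [-0.0, 0.983, 0.185, -0.0]
wrist_force: [-2.7, -0.2, 3.9]
width: 0.0002
grasp_force: 1.9
```

The key now gives a 3.9 N reaction at z 0.1157, where there was none before, so it is up. I'll retreat and hand in.

carry_out(deltas="0 0 -0.02 0 0 0 -1; 0 0 -0.05 0 0 0 -1; 0 0 -0.08 0 0 0 -1; 0 0 -0.1 0 0 0 -1; 0 0 -0.1 0 0 0 -1")

```text
time_s: 9.0
ee_pos: [0.4657, -0.0012, 0.217]
tcp_rot: [0.0, 0.983, 0.185, 0.002]
wrist_force: [0.5, 1.3, -0.0]
width: 0.0002
grasp_force: 0.0
```

```bash
python3 - <<'E'
from h import *
b=cam("side");cv2.imwrite("pics/s3.png",cv2.resize(b[0][120:280,190:360],None,fx=3.5,fy=3.5,interpolation=cv2.INTER_CUBIC))
print(readout.sense()["wrist_force"])
E
```

```text
[0.18915235 0.94294027 0.38362274]
```

View pics/s3.png

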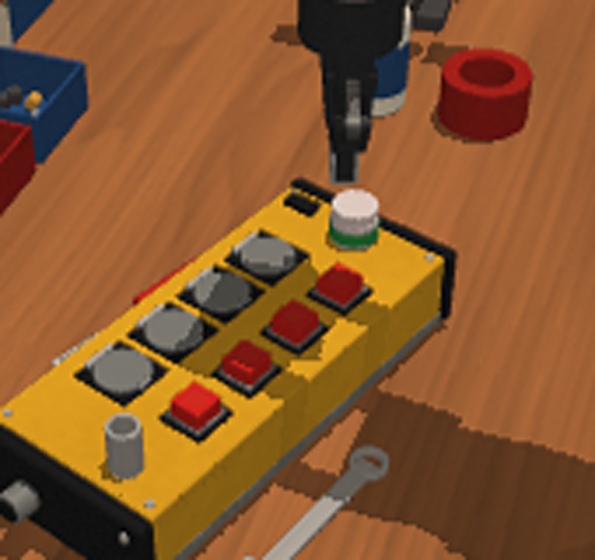

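All four keys, at crop pixels (340,285), (295,323), (247,362) and (196,405), now stand equally high. The arm is clear of the box.

```bash
python3 -c "
from workcell import manip
print(manip.close_job())"
```

```text
the job is handed in; nothing more can be done
None
```

The latched key was the one at the box's -y end; I pressed it right in and it sprang up, so all four keys stand up and the job is handed in (no verdict was returned).

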